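# Hold a rear lamp against its mounting plate for bolting

### The job

First swing the spray stand's folding plate up to its upright stop; then pick up the slim rear lamp, put the two studs on its back through the plate's two holes and press it, upright and square, on the foam seal with a steady push of about 10 N, never ramming it. Finish while still gripping it and pushing, clear of the bench, so that I can run the nuts on from behind; leave the other things on the bench where they are.

Things in the scene. Friction and masses are not known exactly. Their poses are not given: they have to be found in the camera images.
- stand: Spray stand fixed to the bench: dark steel foot 200 x 160 x 8 mm with two stop gussets behind an aluminium plate hinged to it. Origin on the bench straight below the front face of the upright plate, at mid width; the foot reaches 70 mm in front of it, 130 mm behind. x points to the back (the way the lamp is pushed), y left, z up; yaw within 0.3 rad.
- plate (a joint): Angle (rad) of the aluminium plate: 0 = upright on its stop, positive = folded forwards to the robot (up to 1.3). Plate 4 mm thick, 130 mm wide, from 8 to 150 mm from the hinge axis; 0.3 kg. Stiff hinge (0.35 N m friction), stays where left. Swing it up by pushing its front (under) side near the free edge, in the bare strip 26 to 65 mm left or right of the middle; under 12 N.
- plate_hinge (a point): Middle of the plate's hinge axis: 35 mm above the stand's origin; the axis runs along the stand's y. Turns with the plate.
- plate_mount (a point): Point on the plate's front face midway between its two holes, 100 mm from the hinge axis. Turns with the plate; with the plate upright its axes are those of the stand (x into the plate, y left, z up). The two holes, 11 mm across, lie 25 mm above and 25 mm below it. Upright it is 135 mm above the bench.
- plate_top (a point): Middle of the plate's free top edge, on the front face, 150 mm from the hinge axis. Turns with the plate; axes as plate_mount.
- seal: Black foam-rubber seal on the plate's front around both holes: rectangular frame 52 wide, 92 high, standing 14 mm out, bars 12 wide. Origin at plate_mount when not pressed (its front is 14 mm before it); axes as plate_mount. Pressed squarely it gives way along x by 1 mm per 1.5 N (10 N: 6.7 mm) and is solid after 12 mm; its origin moves with it.
- lamp: Slim rear lamp standing on the bench: 56 wide (y, flat parallel sides), 112 high, 80 deep (x -40 to 40), 0.2 to 0.45 kg. Origin: centre of underside; z up, x out of its back, which faces away from the robot within 0.6 rad. Red lens with amber and clear windows in front (-x), black housing from x = 12 on, flange 62 wide at x 36 to 40. Grip it from above across its sides, at about mid height.
- lamp_back (a point): Centre of the lamp's flat back, midway between its two studs: 40 mm behind the lamp's origin, 56 mm above the underside; axes as the lamp. The studs, 6 mm in diameter with tapered ends, stick 28 mm out of the back, 25 mm above and below this point. It comes to lie in front of plate_mount.
- wide_lamp: Bystander, leave alone: a wide red lamp (142 mm wide, 75 mm deep, 130 mm high in all) on a cardboard block of 85 x 100 x 45 mm. It stands on the other side of the stand from the slim lamp. Origin at the centre of its underside.
- tape_roll: Bystander, leave alone: roll of masking tape lying flat, 104 mm across, 24 mm high. Origin at the centre of its underside.
- sanding_block: Bystander, leave alone: black rubber sanding block 70 x 125 x 28 mm. Origin at the centre of its underside.
- polish_bottle: Bystander, leave alone: white bottle, 60 mm across, 150 mm high. Origin at the centre of its underside.
- compound_tin: Bystander, leave alone: round steel tin, 84 mm across, 75 mm high. Origin at the centre of its underside.
- nut_dish: Bystander, leave alone: shallow steel dish of flange nuts, 84 mm across, 20 mm high. Origin at the centre of its underside.
- nut_driver: Bystander, leave alone: nut driver with black handle lying on the bench, 210 mm long, 28 mm thick. Origin under its middle.
There are look-alikes about, which are no part of the job. What is shaped like the lamp but blue or turquoise is not meant.

How it is judged:
On the way, in this order (a step that is already met when the one before it is completed fails the run):
1. the plate stands upright at its stop (within about 4 degrees) (value of joint plate below 0.07 rad), for 0.2 s.
2. the slim lamp is lifted off the bench in the gripper (height (world z) of lamp above 0.02 m and contact force between the fingers and lamp above 1 N), for 0.2 s.
At the end, for the whole second after the job is handed in: Still gripped, at rest, over 50 mm above the bench: plate within 0.07 rad of upright; lamp back within 5 mm of the mounting point sideways and in height, square within 0.08 rad, upright within 0.1 rad, both studs through the holes; 6 to 14 N on the seal throughout the last second (value of joint plate below 0.07 rad and contact force between lamp and seal between 6 and 14 N and contact force between the fingers and lamp above 2 N and height (world z) of lamp above 0.05 m and x of lamp_back in the frame of plate_mount above -0.014 m and y of lamp_back in the frame of plate_mount between -0.005 and 0.005 m and z of lamp_back in the frame of plate_mount between -0.005 and 0.005 m and angle between the x axis of lamp and the x axis of plate_mount, either way round below 0.08 rad and angle between lamp's own z axis and vertical below 0.1 rad and linear speed of lamp below 0.01 m/s and angular speed of lamp below 0.1 rad/s); the arm keeps its last pose, push and grip.
It fails at once if the lamp is rammed against the stand, plate or seal (over 30 N) (contact force between lamp and stand above 30 N).
It fails at once if another thing on the bench is moved more than 40 mm (distance of any of wide_lamp, tape_roll, sanding_block, polish_bottle, compound_tin, nut_dish, nut_driver from where it was at the start of the episode above 0.04 m).
It also fails if it takes over 67 s, if anything falls off the work surface, if the arm or the gripper's body presses on something with over 40 N, if the wrist force passes 120 N, or if a joint passes its speed limit or range.

### The arm

A 6-joint arm with a two-finger parallel gripper is mounted at the origin on the work surface. World frame = base frame: x ahead of the robot, y to its left, z up, the work surface at z = 0. Lengths are in m, angles in rad, forces in N, time in s.
With the tool pointing down it reaches from about 0.375 to 0.925 m from the base axis. Payload 5.7 kg.
Tool frame: the origin (TCP) lies between the finger pads; the fingertips stand 11 mm ahead of it and the grasp point (between the pads) lies 8 mm behind it; x points along the fingers, y is the direction in which the jaws open and shut, and the axes are right-handed (so a half turn about x gives the same grasp; the last joint's range is limited). The gripper opens to 88 mm and grips with 3 to 60 N. Pads are 20 mm wide; open, the fingers measure 115 mm over their backs; the gripper's body (75 mm by 178 mm) begins 61 mm behind the grasp point.
Start: joints at [-1.251, 0.359, 1.51, -0, 1.272, -0.115], TCP at [0.253, -0.544, 0.234] pointing down, gripper open.
Joint ranges: [-2.97, 2.97], [-1.01, 2.36], [0.21, 2.38], [-0.96, 4.11], [0.2, 2.71], [-2.98, 2.98]. Speed limits (rad/s): [2.39, 2.39, 3.14, 3.14, 3.14, 3.14].

### API

Orientations are given as a 3x3 rotation matrix whose columns are the frame's x, y, z axes.
In Python, from workcell import arm, eoat, kin, imaging, sign_off, monitor gives the robot as it stands. Calls block until the motion is done:
- arm.reach(position, orientation): joint-space move of the TCP to a pose.
- arm.move_l(position, frame=None, velocity=0.15, f_stop=None): straight line of the TCP; frame=None keeps the orientation; velocity is the mean speed in m/s. With f_stop (N) it stops when the force on the tool has changed by that much, and returns True; else False.
- arm.move_joints(angles): joint-space move.
- eoat.grip(opening, strength=None): opening from 0.0 (shut) to 1.0 (fully open); strength is the grip in N (None keeps the last); returns when the fingers have stopped.
- arm.dwell(seconds).
- kin.solve_ik(position, orientation): joint angles nearest the present ones, or None.
- imaging.capture(name): name is "side" or "top"; returns the picture (420x560x3 uint8, blue, green, red); there is no depth.
- imaging.camera_params(name): a dict with "camera_matrix" (3x3 intrinsics, pixels), "extrinsics" (4x4, takes a point from camera to world coordinates). Camera axes: x right, y down, z forward; pixel columns grow to the right and rows downward; lengths in m; the calibration is good to about 2 mm. A picture is of the moment at which its call begins. camera_params takes no time and is no camera call.
A pose or a line that the arm cannot do raises arm.PlanningError and nothing moves.
- sign_off(): hands the job in, once; it reports no verdict.
Trained networks look in the newest picture that a camera, given by its name, has taken for a name from the list of things; names that differ only in an ending like _2 or _b are one class to them, and where a whole thing is asked for, a point or a joint stands for the part that bears it (a point fixed in the world has none). Each returns a list of dicts, best first, with "confidence" (0 to 1); they miss things now and then, are a little off and sometimes report something else, mostly with a low value. They report only what shows in the picture. A call takes as long as a camera call. They do not tell look-alikes from the thing itself.
- imaging.spot_in(camera, thing): "xyz" ([x, y, z] in m, in world coordinates, good to about 4 mm: the middle of the surface that is visible of it).
Readings, each from a call of its own:
- monitor.get_time(): time.
- monitor.get_qpos(): joint angles.
- monitor.get_qd(): joint speeds.
- monitor.get_joint_torque(): joint torques, N m.
- monitor.get_eef_pos(): TCP position.
- monitor.get_tool_rot(): TCP orientation.
- monitor.get_contact_force(): force on the tool from outside, world axes, zero at the start.
- monitor.get_moment(): the same for the moment, N m.
- monitor.get_finger_gap(): opening from 0.0 (shut) to 1.0 (fully open).
Only numpy, scipy, OpenCV 4.12 (cv2) and the standard library are available. Lean on these libraries where they do the work, as an engineer would, in place of code of your own. Each camera call takes 0.05 s, during which the arm holds its last target.

## Working session

There is one attempt and no reset: what is moved stays moved. The work goes in short steps, each a Python script; the robot and the scene stay as the last script left them, time stands still between calls to the robot, and variables do not carry over. Pictures are saved under pics/ and viewed, and the job is handed in when it is done.

```bash
ls; mkdir -p pics; python3 - <<'E'
from workcell import arm,eoat,kin,imaging,monitor
import cv2
for c in("side","top"):
    im=imaging.capture(c); cv2.imwrite(f"pics/a_{c}.png",im)
    p=imaging.camera_params(c); print(c,p["camera_matrix"],p["extrinsics"])
    for t in("stand","plate","plate_top","plate_mount","plate_hinge","seal","lamp","lamp_back","wide_lamp"):
        print(t,[([round(float(v),3) for v in d["xyz"]],round(d["confidence"],2)) for d in imaging.spot_in(c,t)])
print(monitor.get_time())
E
```

```text
pics
side [[465.14268372   0.         290.09504863]
 [  0.         465.14268372 204.6679659 ]
 [  0.           0.           1.        ]] [[-0.8685572  -0.25486846  0.42502996  0.02110237]
 [-0.49556814  0.43880058 -0.7495774   0.93438821]
 [ 0.00454024 -0.86168215 -0.50742809  0.72673678]
 [ 0.          0.          0.          1.        ]]
stand [([0.66, 0.02, 0.006], 0.95)]
plate [([0.592, 0.012, 0.119], 0.89)]
plate_top [([0.594, 0.011, 0.12], 0.69)]
plate_mount [([0.59, 0.012, 0.121], 0.84), ([0.583, 0.007, 0.129], 0.25)]
plate_hinge [([0.59, 0.007, 0.12], 0.94), ([0.661, 0.02, 0.007], 0.47)]
seal [([0.58, 0.007, 0.13], 0.58)]
lamp [([0.249, 0.423, 0.085], 0.91), ([0.45, 0.31, 0.091], 0.62), ([0.318, 0.291, 0.086], 0.57), ([0.664, 0.019, 0.006], 0.47)]
lamp_back [([0.449, 0.309, 0.089], 0.93), ([0.321, 0.293, 0.083], 0.77), ([0.244, 0.421, 0.083], 0.66)]
wide_lamp [([0.477, -0.274, 0.093], 0.68), ([0.593, 0.008, 0.12], 0.45)]
top [[508.37985576   0.         279.04110204]
 [  0.         508.37985576 205.08483222]
 [  0.           0.           1.        ]] [[-0.02158817 -0.99380527  0.10901847  0.33736519]
 [-0.99972774  0.02242426  0.006449    0.05306176]
 [-0.00885371 -0.10884957 -0.9940188   1.64501969]
 [ 0.          0.          0.          1.        ]]
stand [([0.676, 0.008, 0.006], 0.73)]
plate [([0.612, -0.014, 0.114], 0.67)]
plate_top [([0.616, -0.012, 0.111], 0.8), ([0.751, -0.189, 0.004], 0.18)]
plate_mount [([0.613, -0.008, 0.113], 0.59)]
plate_hinge [([0.611, -0.01, 0.113], 0.59), ([0.488, -0.312, 0.129], 0.39)]
seal []
lamp [([0.463, 0.434, 0.115], 0.94), ([0.469, 0.283, 0.113], 0.89), ([0.258, 0.389, 0.111], 0.89), ([0.328, 0.259, 0.11], 0.59), ([0.676, 0.01, 0.006], 0.48)]
lamp_back [([0.26, 0.384, 0.111], 0.85), ([0.465, 0.284, 0.111], 0.65), ([0.33, 0.262, 0.116], 0.64), ([0.461, 0.432, 0.108], 0.56)]
wide_lamp [([0.487, -0.309, 0.128], 0.81), ([0.744, 0.17, 0.028], 0.2)]
1.0
```

View pics/a_side.png

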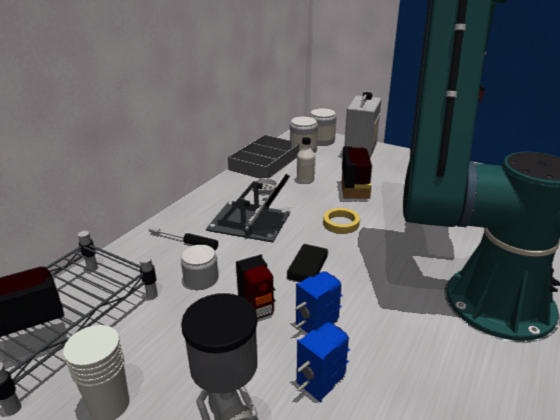

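View pics/a_top.png

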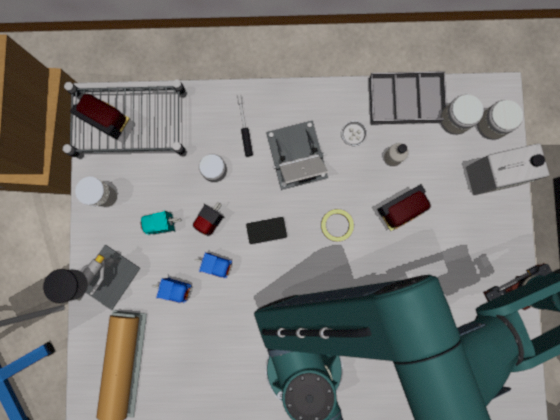

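Lamp candidates in the top picture are turquoise (157,222), blue (214,264) and (173,290), and red/black (208,218). Only the red one fits: it has a red lens, a black housing, and studs facing away. The stand is at about (297,155) with its plate folded forward. I'll check both in enlarged crops.

```bash
python3 - <<'E'
import cv2,numpy as np
t=cv2.imread("pics/a_top.png");s=cv2.imread("pics/a_side.png")
R=lambda im,f:cv2.resize(im,None,fx=f,fy=f,interpolation=cv2.INTER_CUBIC)
cv2.imwrite("pics/c1.png",R(t[115:195,255:340],7))
cv2.imwrite("pics/c2.png",np.hstack([R(t[190:250,178:238],6.5)[:390,:390],R(s[245:325,225:305],4.875)[:390,:390]]))
cv2.imwrite("pics/c3.png",R(s[165:245,200:300],7))
E
```

```text
(no output)
```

View pics/c1.png

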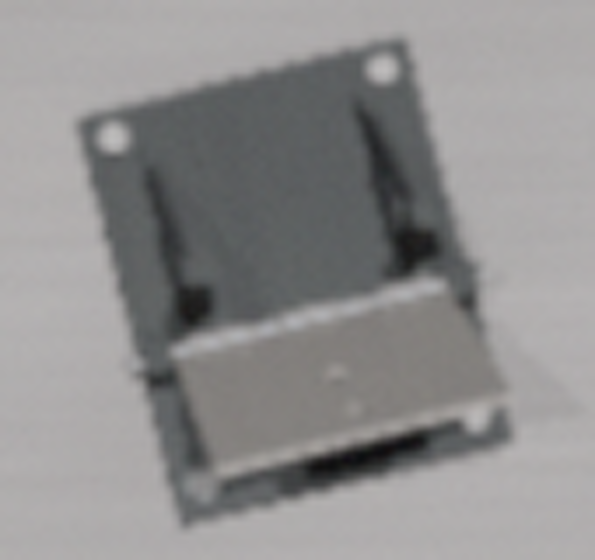

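View pics/c2.png

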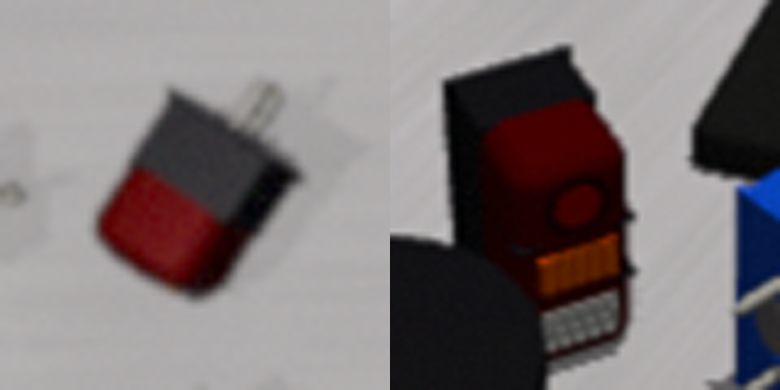

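View pics/c3.png

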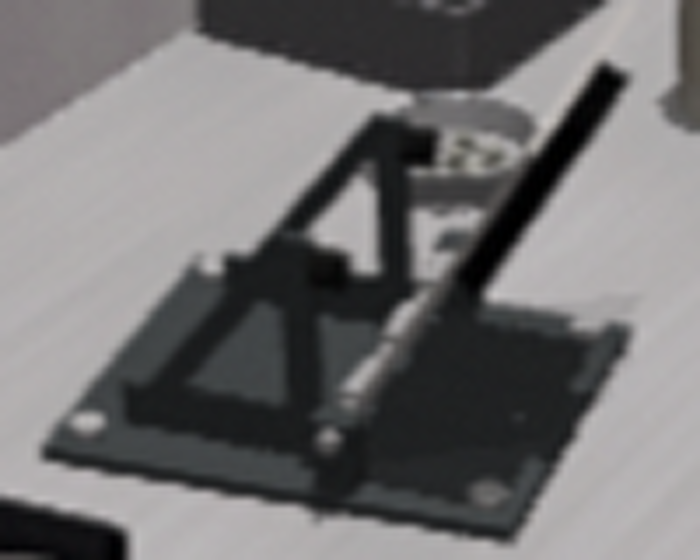

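```bash
cat > h.py <<'E'
import numpy as np
from workcell import imaging
from scipy.optimize import least_squares
P={c:imaging.camera_params(c) for c in("side","top")}
def proj(c,p):
    E=np.linalg.inv(P[c]["extrinsics"]);q=E[:3,:3]@np.asarray(p,float)+E[:3,3];k=P[c]["camera_matrix"]@q;return k[:2]/k[2]
def ray(c,uv,z):
    E=P[c]["extrinsics"];d=E[:3,:3]@np.linalg.inv(P[c]["camera_matrix"])@[uv[0],uv[1],1];o=E[:3,3];return o+d*(z-o[2])/d[2]
def un(X,f,off): return (np.array(X)+.5)/f-.5+np.array(off)
def Rz(a): c,s=np.cos(a),np.sin(a);return np.array([[c,-s,0],[s,c,0],[0,0,1.]])
def fit(obs,x0,f):
    r=lambda x:np.concatenate([proj(c,f(x,l))-uv for c,l,uv in obs])
    s=least_squares(r,x0);return s.x,s.fun.reshape(-1,2).round(1)
E
python3 - <<'E'
from h import *
pose=lambda x,l:np.array([x[0],x[1],0])+Rz(x[2])@np.array(l)
f,b,h=-.07,.13,.08
top=lambda X,n=7:un(X,n,(255,115)); side=lambda X:un(X,7,(200,165))
obs=[("top",(b,h,.008),top((80,122))),("top",(b,-h,.008),top((408,38))),("top",(f,-h,.008),top((512,437))),("top",(f,h,.008),top((183,525))),
("side",(b,h,.008),side((45,450))),("side",(f,h,.008),side((512,538))),("side",(f,-h,.008),side((630,328)))]
S,r=fit(obs,[.62,0,0.2],pose);print("stand",S,r.tolist())
for c in("top","side"):
    print(c,fit([o for o in obs if o[0]==c],S,pose)[0])
# plate angle
def pl(x,l): # l=(along,y,thick)
    a=x[0];return pose(S,np.array([0,l[1],.035])+l[0]*np.array([-np.sin(a),0,np.cos(a)])+l[2]*np.array([np.cos(a),0,np.sin(a)]))
o2=[("top",(.15,.065,0.),top((215,478))),("top",(.15,-.065,.0),top((510,400))),("side",(.15,.065,.0),side((628,75)))]
print("plate",fit(o2,[.7],pl))
# lamp
lt=lambda X:un(X,6.5,(178,190)); ls=lambda X:un((X[0]-390,X[1]),4.875,(225,245))
o3=[("top",(.04,.031,.112),lt((170,90))),("top",(.04,-.031,.112),lt((300,176))),("side",(.04,.031,.112),ls((443,82))),("side",(.04,-.031,.112),ls((570,45)))]
for s in (0,1,2):
  o=[o3,o3[:2],o3[2:]][s]
  L,r=fit(o,[.46,.28,-.5],pose);print("lamp",L,r.tolist())
  if s==0: print([proj("top",pose(L,q))for q in [(-.04,.02,.112),(-.04,-.02,.112),(.012,.028,.112),(.068,0,.081)]],(proj("top",pose(L,(.012,.028,.112)))-[178,190])*6.5)
E
```

```text
stand [ 0.65392554 -0.00286636  0.22430948] [[-0.8, -0.9], [-0.6, -0.5], [-0.1, 0.6], [-0.7, -0.1], [-0.2, -0.6], [0.8, -1.1], [1.1, -0.5]]
top [ 0.65313415 -0.00481248  0.2283532 ]
side [0.65340501 0.00087834 0.22615786]
plate (array([0.55400923]), array([[ -0. ,   1. ],
       [  0.6,   1.4],
       [-11.4,  12.5]]))
lamp [ 0.46640551  0.28845291 -0.59118767] [[-0.1, -0.4], [-3.0, -2.7], [1.3, -0.5], [1.7, -0.5]]
[array([192.08258096, 227.1445036 ]), array([203.09104528, 234.2753696 ]), array([199.38989625, 211.30363612]), array([218.5336557 , 201.96302611])] [139.03432561 138.47363476]
lamp [ 0.46190727  0.2841365  -0.60267904] [[1.6, 1.0], [-1.5, -1.0]]
lamp [ 0.4679683   0.29110624 -0.57829915] [[-0.1, 0.1], [0.1, -0.1]]
```

```bash
cat > ov.py <<'E'
from h import *
import cv2
def boxpts(x0,x1,y0,y1,z0,z1): return [(x,y,z) for x in(x0,x1) for y in(y0,y1) for z in(z0,z1)]
EDG=[(i,j) for i in range(8) for j in range(i) if bin(i^j).count("1")==1]
def draw(im,c,pts,f,off,col):
    uv=[(proj(c,p)-off+.5)*f-.5 for p in pts]
    for i,j in EDG: cv2.line(im,tuple(int(round(v)) for v in uv[i]),tuple(int(round(v)) for v in uv[j]),col,1,cv2.LINE_AA)
def crop(im,off,sz,f): return cv2.resize(im[off[1]:off[1]+sz[1],off[0]:off[0]+sz[0]],None,fx=f,fy=f,interpolation=cv2.INTER_CUBIC)
def pose(x,l): return np.array([x[0],x[1],0])+Rz(x[2])@np.array(l)
def pl(S,a,l): return pose(S,np.array([0,l[1],.035])+l[2]*np.array([-np.sin(a),0,np.cos(a)])+l[0]*np.array([np.cos(a),0,np.sin(a)]))
def stand(im,c,S,a,f,off):
    draw(im,c,[pose(S,p) for p in boxpts(-.07,.13,-.08,.08,0,.008)],f,off,(0,255,255))
    draw(im,c,[pl(S,a,p) for p in boxpts(0,.004,-.065,.065,.008,.15)],f,off,(0,255,0))
    draw(im,c,[pl(S,a,p) for p in boxpts(-.014,0,-.026,.026,.054,.146)],f,off,(255,0,255))
def lamp(im,c,L,f,off):
    draw(im,c,[pose(L,p) for p in boxpts(-.04,.036,-.028,.028,0,.112)],f,off,(0,255,0))
    draw(im,c,[pose(L,p) for p in boxpts(.036,.04,-.031,.031,0,.112)],f,off,(0,255,255))
    for z in(.031,.081): draw(im,c,[pose(L,p) for p in boxpts(.04,.068,-.003,.003,z-.003,z+.003)],f,off,(255,0,255))
E
cat > t1.py <<'E'
from ov import *
t=cv2.imread("pics/a_top.png");s=cv2.imread("pics/a_side.png")
import sys
S=eval(sys.argv[1]);a=float(sys.argv[2]);L=eval(sys.argv[3])
A=crop(t,(255,115),(85,80),4.7);stand(A,"top",S,a,4.7,(255,115))
B=crop(s,(200,165),(100,80),4);stand(B,"side",S,a,4,(200,165))
cv2.imwrite("pics/o1.png",np.hstack([A[:320],B[:320]]))
A=crop(t,(178,190),(60,60),6.5);lamp(A,"top",L,6.5,(178,190))
B=crop(s,(225,245),(80,80),4.875);lamp(B,"side",L,4.875,(225,245))
cv2.imwrite("pics/o2.png",np.hstack([A[:390],B[:390]]))
E
python3 t1.py "(.6535,-.002,.226)" .7 "(.467,.289,-.56)"
```

```text
(no output)
```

View pics/o1.png

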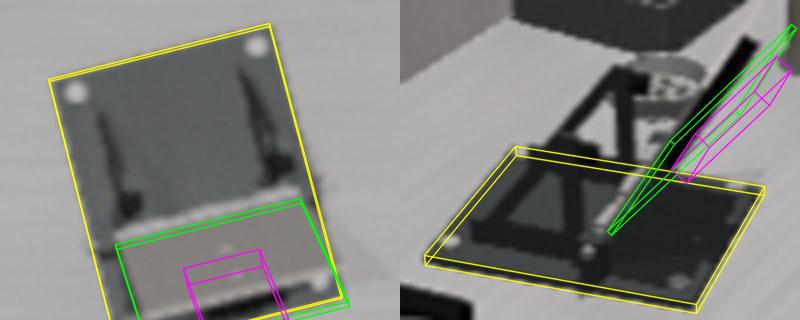

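View pics/o2.png

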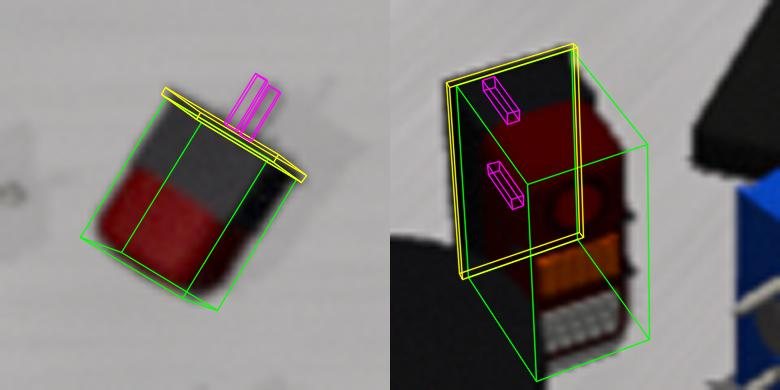

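```bash
python3 t1.py "(.6535,-.002,.226)" .55 "(.467,.287,-.575)"
```

```text
(no output)
```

View pics/o1.png

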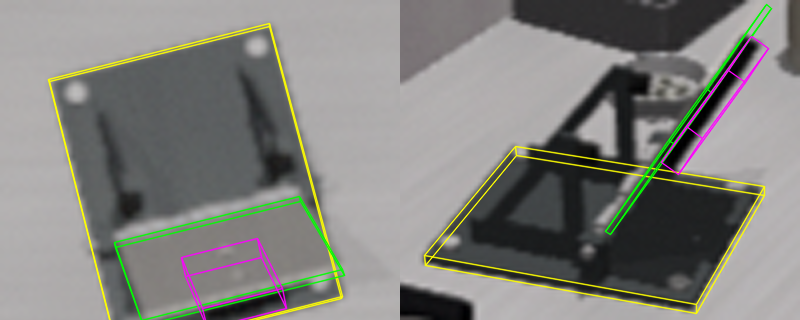

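View pics/o2.png

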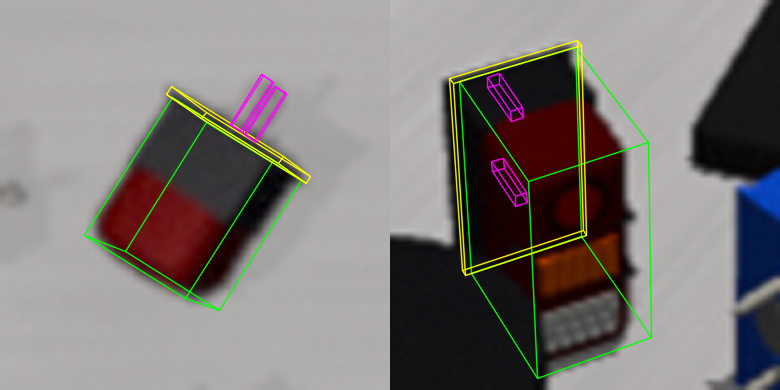

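Both overlays fit. The stand is at (0.6535, -0.002) with yaw 0.226 and the plate at about 0.5 rad. The red lamp is at (0.4665, 0.288) with yaw -0.57. Next I push the plate up with closed fingers at its left bare strip.

```bash
cat > g.py <<'E'
from h import *
from workcell import arm,eoat,kin,imaging,monitor
S=np.array([.6535,-.002,.226]);L=np.array([.4665,.288,-.57])
def W(F,l): return np.array([F[0],F[1],0])+Rz(F[2])@np.array(l,float)
def down(yaw,flip=0):
    s=-1 if flip else 1
    x=np.array([0,0,-1.]);y=s*(Rz(yaw)@[0,1,0]);return np.column_stack([x,y,np.cross(x,y)])
E
python3 - <<'E'
from g import *
print(monitor.get_tool_rot())
for n,p,y in(("push",W(S,(-.12,.045,.17)),S[2]),("lamp",[*L[:2],.07],L[2]),("place",W(S,(-.06,0,.145)),S[2])):
  for f in(0,1):
    q=kin.solve_ik(p,down(y,f));print(n,f,p,None if q is None else np.round(q,2))
E
```

```text
[[-5.46221226e-05  4.21220033e-01 -9.06958478e-01]
 [ 1.63692244e-04 -9.06958463e-01 -4.21220037e-01]
 [-9.99999985e-01 -1.71470001e-04 -1.94104563e-05]]
push 0 [0.52646789 0.01496595 0.17      ] [-0.1   0.32  1.74 -0.    1.07 -1.9 ]
push 1 [0.52646789 0.01496595 0.17      ] [-0.1   0.32  1.74 -0.    1.07  1.24]
lamp 0 [np.float64(0.4665), np.float64(0.288), 0.07] [ 0.43  0.49  1.79 -0.    0.87 -0.57]
lamp 1 [np.float64(0.4665), np.float64(0.288), 0.07] [ 0.43  0.49  1.79 -0.    0.87  2.57]
place 0 [ 0.59502577 -0.01544486  0.145     ] [-0.14  0.44  1.62 -0.    1.08 -1.94]
place 1 [ 0.59502577 -0.01544486  0.145     ] [-0.14  0.44  1.62 -0.    1.08  1.2 ]
```

```bash
python3 - <<'E'
from g import *
import cv2
R=down(S[2])
eoat.grip(0.0,20)
arm.reach(W(S,(-.13,.045,.27)),R)
arm.move_l(W(S,(-.13,.045,.162)),velocity=.15)
f0=monitor.get_contact_force()
hit=arm.move_l(W(S,(.006,.045,.162)),velocity=.04,f_stop=7.0)
p=monitor.get_eef_pos();print(hit,p,Rz(S[2]).T@(np.array(p)-[S[0],S[1],0]),np.array(monitor.get_contact_force())-f0,monitor.get_time())
for c in("side","top"): cv2.imwrite(f"pics/b_{c}.png",imaging.capture(c))
E
```

```text
True [0.56204554 0.02332776 0.16151532] [-0.08345335  0.0451769   0.16151532] [ 0.00812987  1.38667524 -0.44478965] 6.9333
```

```bash
python3 - <<'E'
from ov import *
t=cv2.imread("pics/b_top.png");s=cv2.imread("pics/b_side.png")
cv2.imwrite("pics/b1.png",np.hstack([crop(t,(240,100),(110,110),3.5)[:385],crop(s,(190,110),(110,110),3.5)[:385]]))
E
```

```text
(no output)
```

View pics/b1.png

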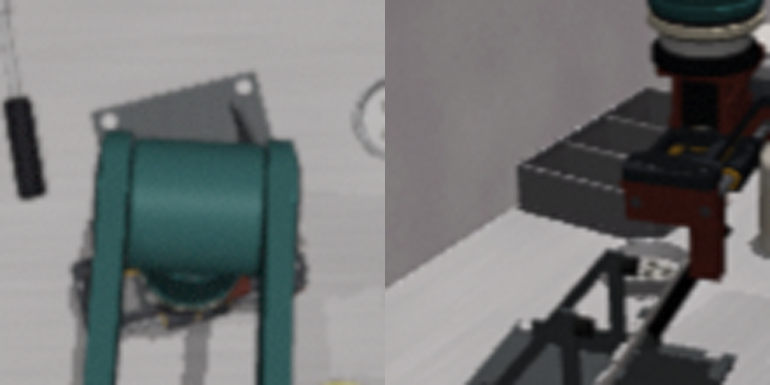

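The fingers have reached the plate's front edge, and the stop was triggered by the contact transient. I'll keep pushing.

```bash
python3 - <<'E'
from g import *
import cv2
for k in range(6):
    hit=arm.move_l(W(S,(.006,.045,.162)),velocity=.03,f_stop=8.0)
    p=monitor.get_eef_pos();q=Rz(S[2]).T@(np.array(p)-[S[0],S[1],0])
    print(hit,q.round(4),np.round(Rz(S[2]).T@np.array(monitor.get_contact_force()),1),monitor.get_time())
    if not hit or q[0]>-.02: break
for c in("side","top"): cv2.imwrite(f"pics/d_{c}.png",imaging.capture(c))
from ov import *
t=cv2.imread("pics/d_top.png");s=cv2.imread("pics/d_side.png")
A=crop(s,(190,110),(110,110),3.5)
cv2.imwrite("pics/d1.png",np.hstack([crop(t,(240,100),(110,110),3.5)[:385],A]))
E
```

```text
True [-0.083   0.0455  0.1607] [-0.4  0.4 -0.3] 7.6667
True [-0.0826  0.0458  0.1598] [-0.3 -0.1  0.2] 8.2667
True [-0.0822  0.0461  0.1589] [-0.1 -0.1  0.1] 8.875
True [-0.0818  0.0465  0.158 ] [ 0.8 -0.5  0.3] 9.4833
True [-0.0814  0.0468  0.1572] [ 0.2 -0.1 -0.2] 10.0917
True [-0.0807  0.0471  0.1564] [-0.1 -0.3 -0.1] 10.7083
```

View pics/d1.png

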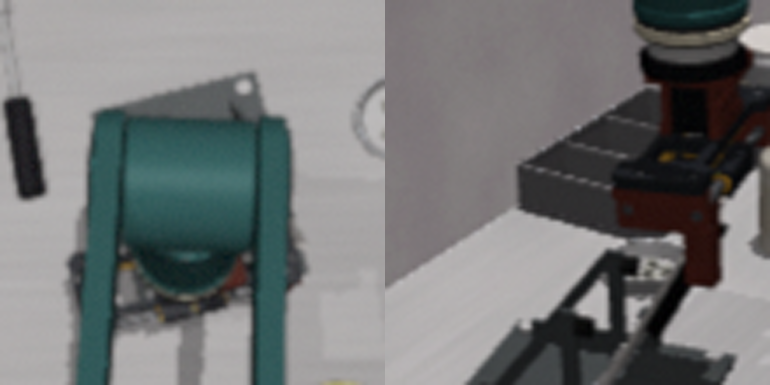

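```bash
python3 - <<'E'
from g import *
print(np.round(Rz(S[2]).T@np.array(monitor.get_tool_rot()),3)); print(monitor.get_contact_force(),monitor.get_moment(),monitor.get_finger_gap(),monitor.get_qpos())
E
```

```text
[[-0.04  -0.002  0.999]
 [ 0.006  1.     0.002]
 [-0.999  0.006 -0.04 ]]
[-0.07078121 -0.01674612 -0.42435411] [ 0.09112035 -0.15609311 -0.05462571] 0.009682836892071533 [-0.07229986  0.4099886   1.64409324 -0.00709923  1.12750114 -1.86774117]
```

```bash
python3 - <<'E'
from g import *
R=down(S[2])
for x,v in((-.078,.02),(-.06,.03),(-.04,.03)):
    arm.move_l(W(S,(x,.045,.162)),R,velocity=v)
    p=monitor.get_eef_pos();q=Rz(S[2]).T@(np.array(p)-[S[0],S[1],0])
    print(q.round(4),np.round(Rz(S[2]).T@np.array(monitor.get_contact_force()),1),np.round(monitor.get_tool_rot()[2],3),monitor.get_time())
import cv2
from ov import *
s=imaging.capture("side");cv2.imwrite("pics/e1.png",crop(s,(190,110),(110,110),4))
E
```

```text
[-0.0789  0.0452  0.1619] [-3.5  1.6  0.8] [-1.     0.    -0.001] 11.3167
[-0.0593  0.0448  0.1621] [-0.8  0.2  1.1] [-1.    -0.     0.001] 12.0667
[-0.0392  0.0449  0.1619] [ 0.1  0.2 -0.5] [-1.    -0.     0.001] 12.8833
```

View pics/e1.png

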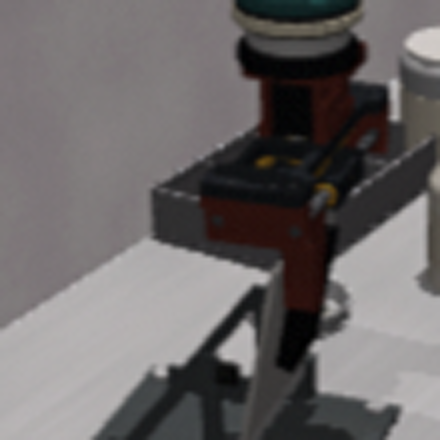

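The plate is swinging up under a few newtons. I'll continue to the stop.

```bash
python3 - <<'E'
from g import *
import cv2
from ov import *
R=down(S[2])
def rep(t):
    p=monitor.get_eef_pos();q=Rz(S[2]).T@(np.array(p)-[S[0],S[1],0])
    print(t,q.round(4),np.round(Rz(S[2]).T@np.array(monitor.get_contact_force()),1),monitor.get_time())
arm.move_l(W(S,(-.018,.045,.162)),R,velocity=.03);rep(0)
for x in np.arange(-.0165,.004,.0015):
    hit=arm.move_l(W(S,(x,.045,.162)),R,velocity=.015,f_stop=9);rep(hit)
    f=-(Rz(S[2]).T@np.array(monitor.get_contact_force()))[0]
    if f>6: break
s=imaging.capture("side");t=imaging.capture("top");cv2.imwrite("pics/e2.png",np.hstack([crop(s,(190,110),(110,110),3.5),crop(t,(240,100),(110,110),3.5)]))
E
```

```text
0 [-0.0175  0.045   0.1619] [ 0.6 -0.7  0.1] 13.8167
False [-0.0166  0.045   0.1619] [-1.  -0.8 -0.1] 14.0667
False [-0.0152  0.045   0.1619] [-2.6  0.4  1.1] 14.3167
False [-0.0134  0.045   0.162 ] [-1.9 -0.7  0.3] 14.5667
False [-0.0118  0.045   0.162 ] [-1.9 -0.7  0.7] 14.8167
False [-0.0103  0.045   0.162 ] [-1.3  0.6  0.6] 15.0667
False [-0.0097  0.045   0.162 ] [-4.9  0.5  3.3] 15.3167
False [-0.0096  0.0451  0.162 ] [-9.3  1.   6.2] 15.5667
```

View pics/e2.png

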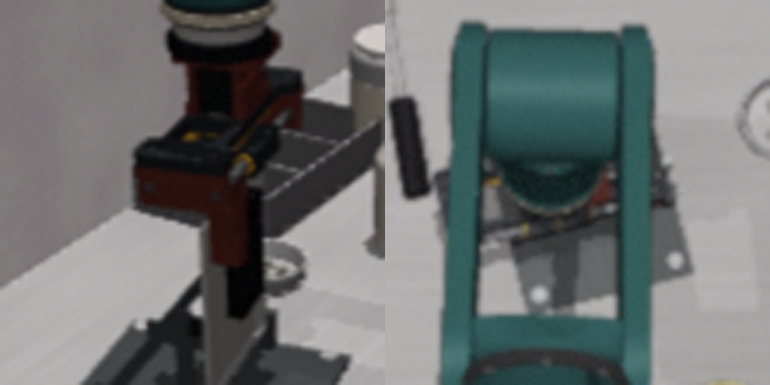

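The plate is upright on its stop, with its face at x≈0 in the stand frame, which confirms the stand fit. I'll retreat and re-image the stand and lamp.

```bash
python3 - <<'E'
from g import *
import cv2
from ov import *
R=down(S[2])
arm.move_l(W(S,(-.07,.045,.165)),R,velocity=.15)
arm.move_l(W(S,(-.09,.045,.26)),R,velocity=.25)
arm.reach([.40,.13,.30],down(L[2]))
s=imaging.capture("side");t=imaging.capture("top")
cv2.imwrite("pics/f_side.png",s);cv2.imwrite("pics/f_top.png",t)
for c in("side","top"):
  for n in("lamp","seal","plate_top","plate_mount"): print(c,n,[(np.round(d["xyz"],3).tolist(),round(d["confidence"],2)) for d in imaging.spot_in(c,n)][:3])
A=crop(s,(200,155),(100,90),4);stand(A,"side",S,0,4,(200,155))
B=crop(t,(255,115),(85,80),4.5);stand(B,"top",S,0,4.5,(255,115))
cv2.imwrite("pics/f1.png",np.hstack([A[:360],B[:360]]))
print(monitor.get_time())
E
```

```text
side lamp [([0.319, 0.292, 0.084], 0.9), ([0.249, 0.423, 0.085], 0.75), ([0.452, 0.31, 0.093], 0.62)]
side seal [([0.64, 0.001, 0.14], 0.61)]
side plate_top [([0.646, 0.021, 0.126], 0.59)]
side plate_mount [([0.641, 0.02, 0.124], 0.86)]
top lamp [([0.255, 0.388, 0.113], 0.88), ([0.333, 0.28, 0.112], 0.83), ([0.461, 0.434, 0.112], 0.72)]
top seal [([0.641, -0.006, 0.155], 0.59), ([0.44, 0.061, 0.031], 0.39)]
top plate_top [([0.65, -0.002, 0.147], 0.94)]
top plate_mount [([0.65, -0.002, 0.148], 0.89)]
18.2417
```

View pics/f1.png

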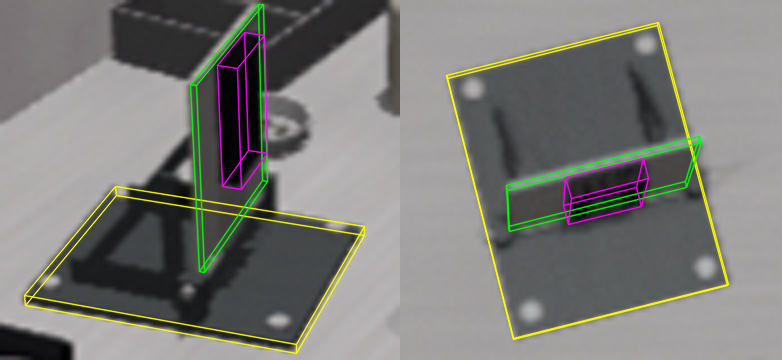

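View pics/f_side.png

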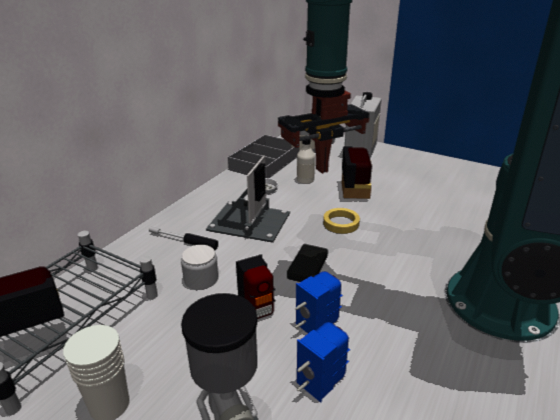

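View pics/f_top.png

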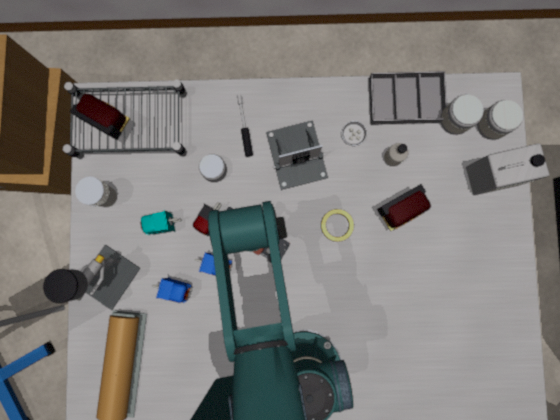

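Plate upright, and the overlays agree with both views: side plate at (256,185), top plate at (298,157). I'll refine the sideways position in larger crops.

```bash
python3 - <<'E'
from g import *
import cv2
from ov import *
s=cv2.imread("pics/f_side.png");t=cv2.imread("pics/f_top.png")
A=crop(t,(270,135),(60,40),10);cv2.imwrite("pics/f2.png",A)
B=A.copy();stand(B,"top",S,0,10,(270,135));cv2.imwrite("pics/f3.png",B)
A=crop(s,(240,150),(40,80),7);B=A.copy();stand(B,"side",S,0,7,(240,150));cv2.imwrite("pics/f4.png",np.hstack([A,B]))
E
```

```text
(no output)
```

View pics/f2.png

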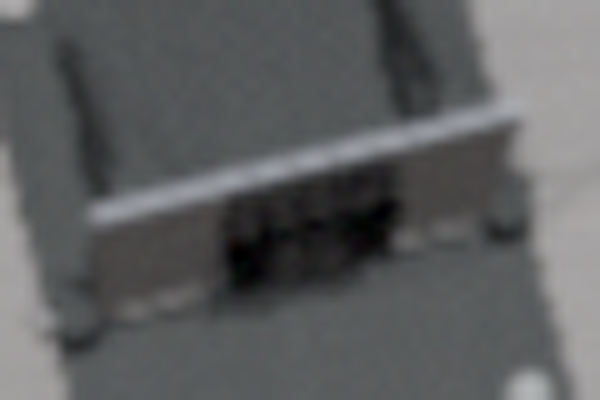

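View pics/f3.png

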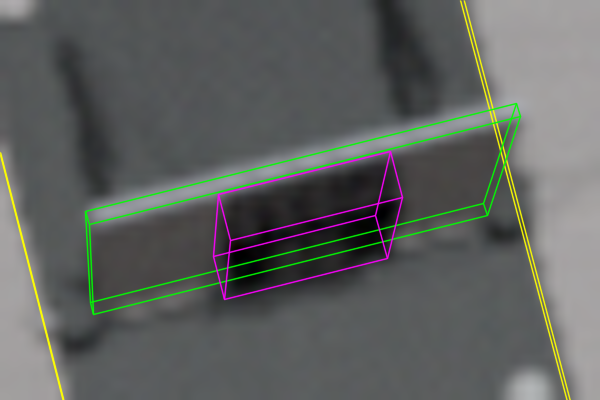

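View pics/f4.png

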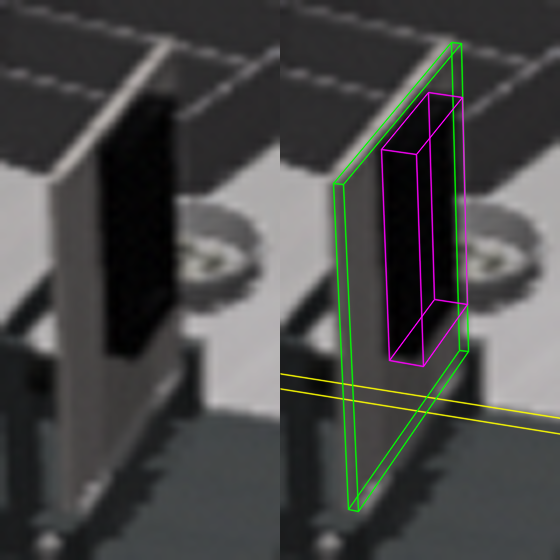

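```bash
python3 - <<'E'
from g import *
R=down(L[2])
eoat.grip(1.0,50)
arm.reach([L[0],L[1],.20],R)
print(arm.move_l([L[0],L[1],.054],R,velocity=.12,f_stop=8))
print(monitor.get_eef_pos(),monitor.get_time())
import cv2
from ov import *
s=imaging.capture("side");cv2.imwrite("pics/g1.png",crop(s,(200,190),(130,140),4))
E
```

```text
False
[0.46705759 0.28820465 0.0546622 ] 21.7917
```

View pics/g1.png

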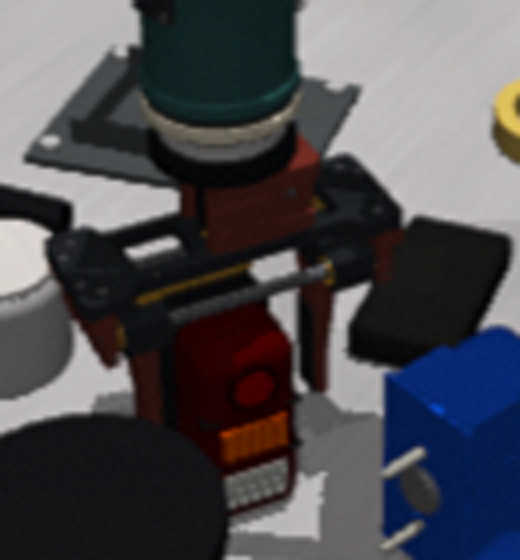

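The fingers straddle the red lamp. I'll grip, lift, and carry it to the pre-insertion pose.

```bash
sed -i 's/^S=.*;L/S=np.array([.655,-.003,.229]);L/' g.py; python3 - <<'E'
from g import *
import cv2
from ov import *
eoat.grip(0.0,50)
g0=np.array(monitor.get_eef_pos());print("gap",monitor.get_finger_gap()*88,g0)
arm.move_l([L[0],L[1],.20],velocity=.2)
arm.dwell(.2)
print("gap",monitor.get_finger_gap()*88,monitor.get_contact_force())
R=down(S[2])
arm.reach(W(S,(-.14,0,.25)),R)
arm.move_l(W(S,(-.125,0,g0[2]+.079)),R,velocity=.15)
p=monitor.get_eef_pos();print((Rz(S[2]).T@(np.array(p)-[S[0],S[1],0])).round(4),g0[2]+.079,np.round(Rz(S[2]).T@np.array(monitor.get_tool_rot()),3).tolist())
s=imaging.capture("side");t=imaging.capture("top")
cv2.imwrite("pics/h_side.png",s);cv2.imwrite("pics/h_top.png",t)
print(monitor.get_time(),monitor.get_contact_force())
cv2.imwrite("pics/h1.png",np.hstack([crop(s,(210,140),(110,100),4)[:400],crop(t,(250,110),(90,100),4)[:400]]))
E
```

```text
gap 56.045777070057305 [0.46738279 0.28865876 0.05437833]
gap 56.14627989501045 [-0.11329897 -0.27787115 -2.37230691]
[-0.1244 -0.      0.134 ] 0.1333783338846369 [[0.001, -0.0, 1.0], [-0.0, 1.0, 0.0], [-1.0, -0.0, 0.001]]
25.8417 [ 0.49917249  0.62078644 -2.82834792]
```

View pics/h1.png

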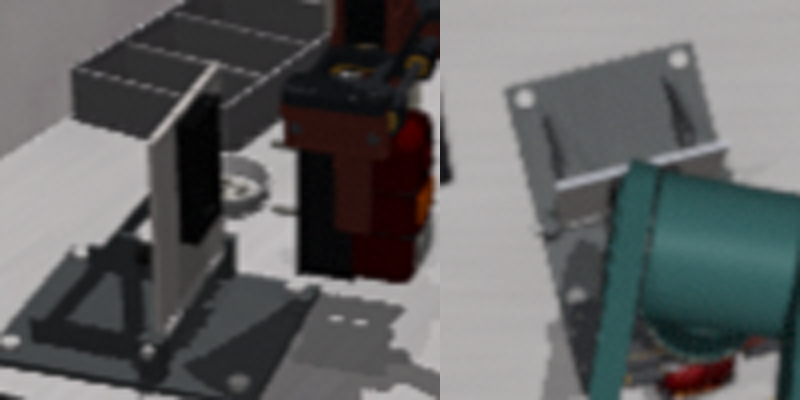

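```bash
python3 - <<'E'
from g import *
import cv2
from ov import *
s=cv2.imread("pics/h_side.png")
off=(245,150)
A=crop(s,off,(75,70),8);B=A.copy()
stand(B,"side",S,0,8,off)
Lp=W(S,(-.1244,0,0));lz=.134-.0544
import ov
def pz(x,l): return np.array([x[0],x[1],lz])+Rz(x[2])@np.array(l)
ov.pose=pz
lamp(B,"side",(Lp[0],Lp[1],S[2]),8,off)
cv2.imwrite("pics/h2.png",B);cv2.imwrite("pics/h3.png",A)
E
```

```text
(no output)
```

View pics/h2.png

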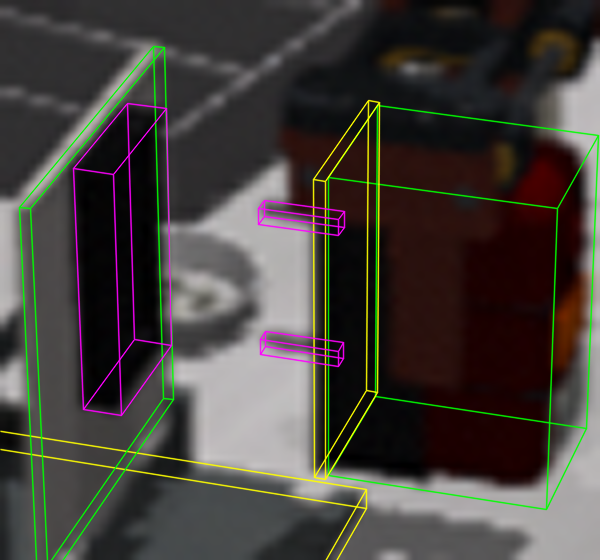

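View pics/h3.png

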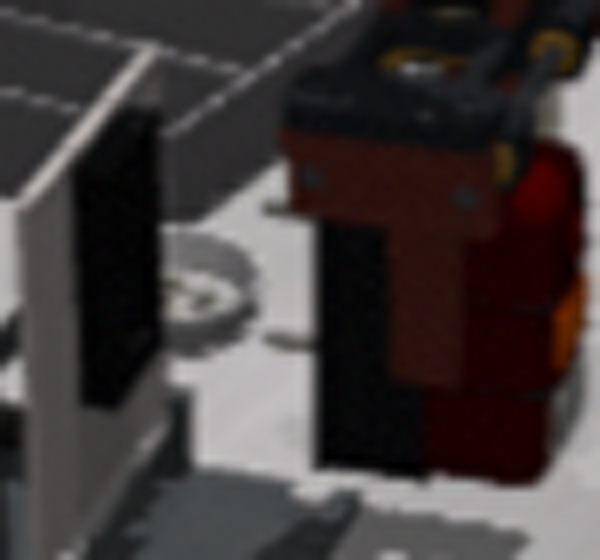

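The lamp is held square with both studs visible at (278,176) and (278,192) in the side view, and heights agree with the kinematics. I'll insert slowly under force watch.

```bash
cat >> g.py <<'E'
def rep(t,f0):
    p=monitor.get_eef_pos();q=Rz(S[2]).T@(np.array(p)-[S[0],S[1],0]);f=Rz(S[2]).T@(np.array(monitor.get_contact_force())-f0);m=Rz(S[2]).T@np.array(monitor.get_moment())
    print(t,q.round(4),"F",f.round(1),"M",m.round(2),round(monitor.get_time(),1));return q,f
E
python3 - <<'E'
from g import *
R=down(S[2]);z=.133
arm.move_l(W(S,(-.095,0,z)),R,velocity=.06);arm.dwell(.2)
f0=np.array(monitor.get_contact_force());np.save("f0.npy",f0);rep("pre",f0)
for x in np.arange(-.085,-.055,.004):
    hit=arm.move_l(W(S,(x,0,z)),R,velocity=.02,f_stop=4);q,f=rep(hit,f0)
    if hit or -f[0]>2.5: break
E
```

```text
pre [-9.550e-02  1.000e-04  1.329e-01] F [0. 0. 0.] M [ 0.03 -0.14  0.01] 26.7
False [-0.085   0.      0.1329] F [ 0.7 -0.4  0.5] M [ 0.04 -0.07 -0.04] 27.3
False [-0.0808 -0.      0.133 ] F [ 1.1 -0.8 -0.1] M [ 0.04 -0.13 -0.02] 27.7
False [-0.0768 -0.      0.133 ] F [ 0.  -0.2 -0.2] M [ 0.06 -0.12  0.02] 28.0
False [-0.0729 -0.      0.133 ] F [ 1.3 -0.3 -0.1] M [ 0.06 -0.17  0.02] 28.4
False [-0.0688 -0.      0.133 ] F [-0.1 -0.3 -0. ] M [ 0.02 -0.14  0.01] 28.7
False [-6.48e-02  1.00e-04  1.33e-01] F [ 0.9  0.3 -0.1] M [ 0.13 -0.13  0.01] 29.1
False [-0.0612  0.0005  0.1328] F [ 0.9  2.3 -0.5] M [0.51 0.04 0.2 ] 29.4
False [-0.057   0.0004  0.1328] F [-1.3  3.5 -0.3] M [0.69 0.07 0.28] 29.8
```

The studs entered, and the hole wall pushes the lamp towards +y. I'll centre it sideways.

```bash
python3 - <<'E'
from g import *
R=down(S[2]);z=.133;f0=np.load("f0.npy")
for y in (.001,.002,.003,.004,.005,.006):
    arm.move_l(W(S,(-.0575,y,z)),R,velocity=.015,f_stop=6);arm.dwell(.15);q,f=rep(y,f0)
    if f[1]<-1.5: break
E
```

```text
0.001 [-0.0571  0.0006  0.1332] F [ 1.1  0.6 -1.1] M [ 0.16 -0.13  0.12] 30.2
0.002 [-0.0574  0.0018  0.1331] F [ 0.9 -1.2 -0.2] M [ 0.01 -0.15  0.01] 30.6
0.003 [-0.0575  0.003   0.133 ] F [ 0.1 -0.9 -0.3] M [ 0.03 -0.15  0.05] 31.0
0.004 [-0.0575  0.004   0.133 ] F [ 0.3 -0.1  0.3] M [ 0.07 -0.23  0.  ] 31.4
0.005 [-0.0575  0.005   0.133 ] F [0.9 0.  0.7] M [ 0.06 -0.14  0.  ] 31.8
0.006 [-0.0574  0.0059  0.133 ] F [ 0.8 -1.6 -0.2] M [-0.19 -0.2  -0.02] 32.2
```

Both walls were felt, at y≈0.8 and 5.8 mm. The 5 mm play matches 11−6 mm, so the centre is y=3.3 mm. Now I press.

```bash
python3 - <<'E'
from g import *
R=down(S[2]);z=.133;f0=np.load("f0.npy");y=.0033
arm.move_l(W(S,(-.0575,y,z)),R,velocity=.02);arm.dwell(.2);rep("c",f0)
for x in np.arange(-.0555,-.036,.0015):
    hit=arm.move_l(W(S,(x,y,z)),R,velocity=.012,f_stop=8);arm.dwell(.2)
    F=np.mean([Rz(S[2]).T@(np.array(monitor.get_contact_force())-f0) for _ in range(5)],0)
    q,f=rep((hit,round(x,4)),f0)
    if -F[0]>9: break
E
```

```text
c [-0.0575  0.0034  0.133 ] F [-0.4 -0.9 -0.7] M [ 0.01 -0.15 -0.  ] 32.7
(False, np.float64(-0.0555)) [-0.0555  0.0033  0.133 ] F [ 0.1 -0.9 -0.1] M [ 0.06 -0.07  0.04] 33.2
(False, np.float64(-0.054)) [-0.054   0.0033  0.133 ] F [ 0.5 -0.1  0.1] M [ 0.03 -0.19 -0.03] 33.7
(False, np.float64(-0.0525)) [-0.0527  0.0034  0.1329] F [-1.  -1.6  0.8] M [0.05 0.05 0.07] 34.1
(False, np.float64(-0.051)) [-0.0513  0.0033  0.1329] F [-3.3 -0.8  1.3] M [0.08 0.4  0.09] 34.6
(False, np.float64(-0.0495)) [-0.0501  0.0034  0.1329] F [-5.  -0.1  2.4] M [0.08 0.51 0.05] 35.1
(False, np.float64(-0.048)) [-0.0492  0.0034  0.1328] F [-5.5 -0.4  3.1] M [0.02 0.75 0.19] 35.6
(False, np.float64(-0.0465)) [-0.0482  0.0035  0.1327] F [-7.2 -0.8  3.9] M [0.   0.9  0.15] 36.0
(False, np.float64(-0.045)) [-0.0473  0.0035  0.1326] F [-9.1 -0.6  4.4] M [-0.03  1.1   0.23] 36.5
```

```bash
python3 - <<'E'
from g import *
import cv2
from ov import *
R=down(S[2]);f0=np.load("f0.npy")
arm.move_l(W(S,(-.0448,.0033,.134)),R,velocity=.01);arm.dwell(.4)
for i in range(4): arm.dwell(.15);rep("",f0)
print(np.round(Rz(S[2]).T@np.array(monitor.get_tool_rot()),3).tolist(),monitor.get_finger_gap()*88)
s=imaging.capture("side");t=imaging.capture("top")
cv2.imwrite("pics/i1.png",np.hstack([crop(s,(225,145),(75,75),5.2)[:390],crop(t,(250,110),(90,90),4.34)[:390]]))
E
```

```text
[-0.0476  0.0036  0.1329] F [-9.4 -2.2 -0.3] M [-0.12  1.09  0.2 ] 37.3
 [-0.0476  0.0036  0.1329] F [-8.4 -2.1  0.5] M [-0.18  1.1   0.2 ] 37.5
 [-0.0476  0.0036  0.1329] F [-9.4 -3.   0. ] M [-0.17  1.08  0.19] 37.6
 [-0.0476  0.0036  0.1328] F [-8.5 -1.9  0.4] M [-0.18  1.11  0.13] 37.8
[[-0.006, -0.0, 1.0], [0.001, 1.0, 0.0], [-1.0, 0.001, -0.006]] 56.1195738180623
```

View pics/i1.png

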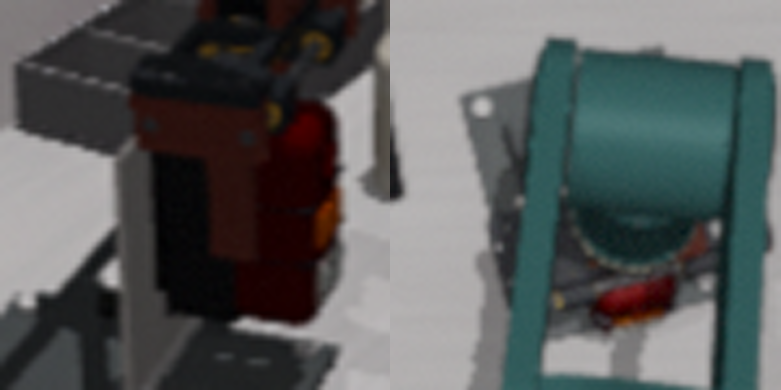

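```bash
python3 - <<'E'
from g import *
R=down(S[2]);f0=np.load("f0.npy")
arm.move_l(W(S,(-.0440,.0030,.134)),R,velocity=.01);arm.dwell(.8)
ok=[]
for i in range(6): arm.dwell(.12);q,f=rep("",f0);ok.append(-f[0])
m=np.mean(ok);print(m)
if 8<m<12 and min(ok)>7: sign_off();print("signed",monitor.get_time());rep("",f0)
E
```

```text
[-0.0471  0.0035  0.1329] F [-9.9 -0.5  0.9] M [0.02 1.15 0.24] 39.0
 [-0.0471  0.0035  0.1328] F [-8.3 -0.1  0.7] M [-0.08  1.15  0.21] 39.1
 [-0.0471  0.0036  0.1328] F [-9.2 -0.8  0.4] M [-0.07  1.12  0.26] 39.3
 [-0.0471  0.0036  0.1329] F [-8.7 -0.9  0.7] M [-0.06  1.21  0.24] 39.4
 [-0.0471  0.0036  0.1328] F [-8.7 -0.7  1.1] M [-0.05  1.15  0.19] 39.5
 [-0.0471  0.0035  0.1329] F [-8.7 -0.3  1.6] M [-0.01  1.16  0.2 ] 39.6
8.899265161607838Traceback (most recent call last):
  File "<stdin>", line 7, in <module>
NameError: name 'sign_off' is not defined
```

```bash
python3 -c "
from workcell import sign_off,monitor
sign_off();print(monitor.get_time(),monitor.get_contact_force())"
```

```text
the job is handed in; nothing more can be done
the job is handed in; nothing more can be done
```

The job is handed in: the plate is upright on its stop, and the red slim lamp is still gripped and pressed on the seal with both studs through the holes. `sign_off` gives no verdict.

- **Plate:** I swung it up with closed fingers on the left bare strip until it met its stop. The push there read about 9 N along x, or about 11 N with the vertical component, and both cameras showed the plate upright.
- **Lamp:** I gripped it at 50 N. Sideways I centred the studs between the two hole walls, which I felt 5 mm apart, matching the 11 mm holes and 6 mm studs.
- **Last checks, at about 39.6 s:**
  - The push was steady at 8.3–9.9 N, mean 8.9 N.
  - Seal compression was about 6 mm, which agrees with that force.
  - Sideways offset was about 0.3 mm. Height was within about 1 mm, calculated from the arm position.
  - The tool was tilted about 0.006 rad, and the lamp's underside was about 78 mm above the bench.

**What went less smoothly:**
- The first force-stopped pushes on the plate halted at once on contact, so I finished that swing in small position steps.
- The two cameras differed by up to about 5 mm on the stand's sideways position, and my estimate was 3 mm off. Feeling the hole walls settled it.
- A missing import failed the first sign-off call; the second went through.
- I could not see the studs behind the plate. That they are through follows from the wall contacts and how far the lamp went in.

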